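Replace the failed coil under the top coil of a take-apart transformer

TASK

The large flat coil at the bottom of the double stack on the transformer core has failed; its replacement lies in one half of the aluminium tray. Lift off the steel yoke and then the small coil above the failed one and set both down on the black mat, put the failed coil into the empty half of the tray, and slide the replacement down the same limb onto the base. Then put the small coil back on top of it and lay the yoke back squarely across both limbs; leave the tall coil on the other limb.

Things in the scene. Friction and masses are not known exactly. Their poses are not given: they have to be found in the camera images.
- core: U-shaped transformer core, fixed: a wooden base 76 x 164 x 20 mm with two upright square steel limbs, 20 x 20 mm, at y = +45 and -45 mm of its frame (x = 0). Origin at the centre of the base's underside, z up, y along the line of the limbs. Base top 20 mm, limb tops (bare steel, chamfered 3 mm all round) 88 mm above the origin.
- yoke: Laminated steel bar 22 x 112 x 22 mm, about 0.35 kg, that starts lying across the two limb tops. Origin at the centre of its underside, y along its length, z up. Loose, held by its weight only.
- upper_coil: Small square coil of thin copper wire on a black bobbin with flanges: 50 x 50 mm, 34 mm high, with a 28 x 28 mm square hole right through it along z. About 0.12 kg. Origin at the centre of its underside. It starts on the limb, on top of the failed coil, below the yoke. Its sides may be gripped anywhere.
- failed_coil: Large flat square coil, copper wire on a black bobbin: 60 x 60 mm, 30 mm high, with a 28 x 28 mm square hole through it along z. About 0.15 kg. Origin at the centre of its underside. It starts at the bottom of one limb (either of the two), resting on the base; its rim shows round the small coil above it.
- new_coil: The replacement, same shape and size as the failed coil: 60 x 60 mm, 30 mm high, 28 x 28 mm hole along z, origin at the centre of its underside, about 0.15 kg. It starts lying flat in one half of the tray.
- tall_coil: Tall square coil of thicker copper wire, 50 x 50 mm, 62 mm high, loose on the other limb; it stays there. Origin at the centre of its underside.
- tray: Low open aluminium tray, fixed, 80 x 157 mm, turned any way round; walls 17 mm high, 3 mm thick, and one across the middle: two halves of about 74 x 74 mm, centred at y = +38.5 and -38.5 mm, floor 6 mm up. Origin at the centre of its underside, y along its length. The new coil starts in the +y half. Coils in both halves stand 17 mm apart: grip them across the tray's width (x).
- mat: Black rubber mat with rounded corners, lying fixed on the worktop, 120 x 170 x 6 mm: the side area. Origin at the centre of its underside, y along its length, top 6 mm up.

How it is judged:
By the outcome, as a careful person would: the job done as asked, in the order asked, and still so for the second after the job is handed in, with the robot touching nothing.
It also fails if it takes over 128 s, if anything falls off the work surface, if the arm or the gripper's body presses on something with over 40 N, if the wrist force passes 120 N, or if a joint passes its speed limit or range.

ROBOT

A 6-joint arm with a two-finger parallel gripper is mounted at the origin on a cart in front of the work surface, level with it; the furniture and walls round the work are solid. World frame = base frame: x ahead of the robot, y to its left, z up, the work surface at z = 0. Lengths are in m, angles in rad, forces in N, time in s.
With the tool pointing down it reaches from about 0.275 to 0.825 m from the base axis. Payload 5.2 kg.
Tool frame: the origin (TCP) lies on the mounting face of the last link; the fingertips stand 186 mm ahead of it and the grasp point (between the pads) lies 167 mm ahead of it (robot.tip_reach is the distance from the TCP to the fingertips, in m); z points along the fingers, y is the line along which they close (so a half turn about z gives the same grasp; the last joint's range is limited). The gripper opens to 93 mm and grips with 3 to 60 N. Pads are 15 mm wide; open, the fingers measure 128 mm over their backs; the gripper's body (75 mm by 188 mm) begins 65 mm behind the grasp point.
Start: joints at [-1.541, 0.259, 1.535, -0, 1.348, -0.203], TCP at [0.127, -0.535, 0.405] pointing down, gripper open.
Joint ranges: [-3.14, 3.14], [-0.91, 2.08], [0.19, 2.58], [-1.22, 4.36], [0.22, 2.71], [-3.12, 3.12]. Speed limits (rad/s): [2.57, 2.57, 3.14, 3.14, 3.14, 3.14].

INTERFACE

Orientations are given as a unit quaternion [w, x, y, z].
In Python, from cell import robot gives the robot as it stands. The module is installed in compiled form; this text tells all that it offers.
- The arm moves only by the shell command python3 -m crank 'ROWS' [FORCE]. ROWS is JSON, a list of rows, each a list of 7 numbers: the shift along the world's x, y, z in mm, then the turn, a rotation vector about the world's x, y, z in degrees, then the finger opening in mm, from 0 to 93. In form: [[dx, dy, dz, ax, ay, az, fingers], ...]. A call has 1 to 20 rows; each row shifts and turns the commanded pose from where the row before left it; what a row does not reach is not made up. A row lasts 1/8 s, in which the tool goes at most 62.5 mm and 10.7 degrees, less where a joint would pass 70% of its speed; a pose out of reach is approached as far as the arm can. A call with a gripper value outside its range is refused whole. The fingers move at their own pace and stop on an object; FORCE is the grip in N (left out, the last holds). Time passes only in rows, so rows that do not move let the fingers close. It gives the time, the measured TCP pose, the force, the opening and the grip force at its end, in the units of the state.
- robot.sense(): the state, without advancing time (a new reading comes with each control period).
- robot.camera(name): name is "scene" or "top" or "wrist"; returns (picture, depth): 400x640x3 uint8, red, green, blue; 400x640 float32, m along the optical axis (not along the pixel's ray), 0 where there is no reading.
- robot.get_calibration(name): a dict with "K" (3x3 intrinsics, pixels), "R" (3x3) and "t" (3): a world point X has camera coordinates R X + t; the wrist camera has in their place "T_tool_cam" (4x4, takes a point from camera to tool coordinates, whose origin is the TCP and whose axes are the flange's). Camera axes: x right, y down, z forward; pixel columns grow to the right and rows downward; lengths in m; the calibration is good to about 2 mm. The wrist camera is an equidistant fisheye: a pixel r from the principal point sees the ray r / f radians off the axis. A picture is of the moment at which its call begins: read the wrist's pose just before it. get_calibration takes no time and is no camera call.
- robot.sign_off(): hands the job in; it is judged then, once.
The state is a dict: "time_s": time; "qpos": joint angles; "joint_velocities": joint speeds; "tau": joint torques, N m; "ee_pos": TCP position; "eef_rot": TCP orientation; "wrist_force": force on the tool from outside, world axes, zero at the start; "moment": the same for the moment, N m; "width": finger opening in m; "finger_force": force on a finger pad.
Only numpy, scipy, OpenCV 4.12 (cv2) and the standard library are available. Lean on these libraries where they do the work, as an engineer would, in place of code of your own. Each camera call takes 0.05 s, during which the arm holds its last target. There are 200 camera calls.

## Working session

There is one attempt and no reset: what is moved stays moved. The work goes in short steps, Python scripts to look and compute and a shell command to move; the robot and the scene stay as the last step left them, time stands still between calls to the robot, and variables do not carry over. Pictures are saved under pics/ and viewed, at most 14 in all, crops included, and the job is handed in when it is done.

```bash
mkdir -p pics; cat > h.py <<'E'
import numpy as np, cv2
from cell import robot
from scipy.spatial.transform import Rotation as Rn
def cloud(name):
    im,d=robot.camera(name); c=robot.get_calibration(name); K=np.array(c["K"])
    v,u=np.mgrid[:400,:640]
    P=np.stack([(u-K[0,2])/K[0,0]*d,(v-K[1,2])/K[1,1]*d,d],-1)
    W=(P-np.array(c["t"]))@np.array(c["R"]); W[d==0]=np.nan
    return im,d,W
def save(n,im): cv2.imwrite("pics/"+n,im[...,::-1])
E
python3 - <<'E'
from h import *
s=robot.sense();print(s)
for n in("scene","top"):
    im,d,W=cloud(n);save(n+"0.png",im);np.savez("/tmp/"+n,im=im,W=W);c=robot.get_calibration(n);print(c, (-np.array(c["R"]).T@c["t"]))
c=robot.get_calibration("wrist");print(c)
E
```

```text
{'time_s': 0.0, 'qpos': array([-1.54076585e+00,  2.59291086e-01,  1.53605071e+00, -1.33346167e-05,
        1.34801234e+00, -2.02790695e-01]), 'joint_velocities': array([ 8.21350429e-05, -1.03604843e-03,  2.77521396e-04, -6.80208198e-04,
        4.88526827e-04,  6.62897905e-04]), 'tau': array([-2.17178153e-04, -4.37310576e+01, -2.84006542e+01,  7.17515987e-02,
        4.09490126e-02, -1.60307213e-04]), 'ee_pos': array([ 0.12691676, -0.53493332,  0.40395836]), 'eef_rot': array([-8.78015867e-04,  9.93231379e-01,  1.16149268e-01,  6.95067413e-05]), 'wrist_force': array([ 0.55358415, -0.77625949, -0.08030947]), 'moment': array([ 0.0233292 ,  0.00194452, -0.03313541]), 'finger_force': 0.0, 'width': 0.0928866432767333}
{'K': array([[510.30116665,   0.        , 317.34687823],
       [  0.        , 510.30116665, 198.20318033],
       [  0.        ,   0.        ,   1.        ]]), 'R': array([[-0.59815116, -0.80132035, -0.01004395],
       [-0.35590211,  0.27685334, -0.89257264],
       [ 0.71801733, -0.5303187 , -0.45079175]]), 't': array([0.30362567, 0.24649425, 0.86453081])} [-0.35140623  0.
[... 235 characters left out ...]

       [-0.99380014,  0.00512631, -0.11106308],
       [ 0.11096804, -0.01611193, -0.99369336]]), 't': array([0.01299485, 0.50097759, 0.98632291])} [0.38851073 0.0263164  1.03554197]
{'K': array([[309.70691629,   0.        , 322.40250897],
       [  0.        , 309.70691629, 199.70037519],
       [  0.        ,   0.        ,   1.        ]]), 'T_tool_cam': array([[-4.98381224e-04, -9.70973200e-01, -2.39187786e-01,
         6.67787327e-02],
       [ 9.99999854e-01, -4.33727684e-04, -3.22939545e-04,
        -1.61736359e-04],
       [ 2.09823279e-04, -2.39187912e-01,  9.70973274e-01,
         2.00855612e-02],
       [ 0.00000000e+00,  0.00000000e+00,  0.00000000e+00,
         1.00000000e+00]])}
```

View pics/top0.png

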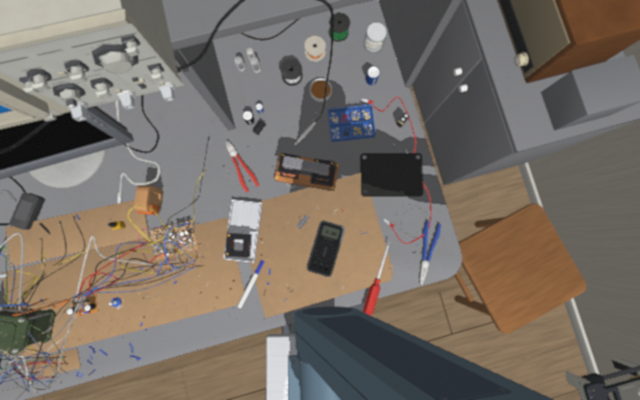

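View pics/scene0.png

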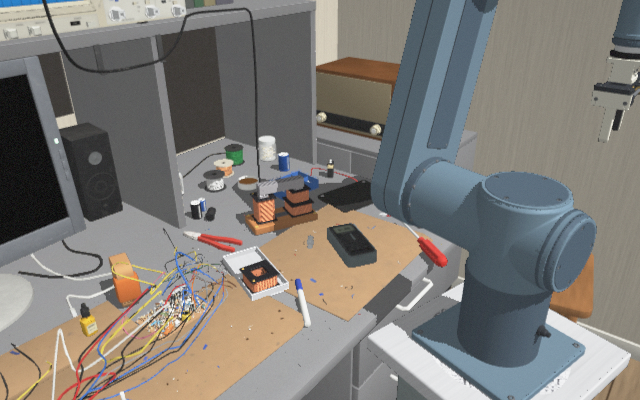

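The top view shows the core at about (307,170), the tray at (243,228) with the new coil in its lower half (240,245), and the mat at (392,174). In the scene view the tall coil is on the left limb and the double stack on the right.

```bash
python3 - <<'E'
from h import *
def rect(P,n):
    r=cv2.minAreaRect((P[:,:2]*1000).astype(np.float32)); 
    print(n,len(P),"c",np.round(r[0],1),"size",np.round(r[1],1),"ang",round(r[2],1),"z",np.round(np.nanpercentile(P[:,2],[5,50,95])*1000,1))
z=np.load("/tmp/top.npz");im,W=z["im"],z["W"]
hsv=cv2.cvtColor(im,cv2.COLOR_RGB2HSV)
def box(u0,v0,u1,v1):
    m=np.zeros((400,640),bool);m[v0:v1,u0:u1]=1;return m
Z=W[...,2]
# mat
b=box(355,145,430,202)&(im.max(-1)<60)
n,l,st,_=cv2.connectedComponentsWithStats(b.astype(np.uint8));k=1+st[1:,4].argmax();rect(W[l==k],"mat")
b=box(215,190,268,268)&(Z>0.010)&(Z<0.05); rect(W[b],"tray")
n,l,st,_=cv2.connectedComponentsWithStats(b.astype(np.uint8));k=1+st[1:,4].argmax();rect(W[l==k],"tray cc")
b=box(215,220,268,268)&(Z>0.028)&(Z<0.05); rect(W[b],"newcoil")
b=box(265,140,350,200)&(Z>0.1)&(Z<.13); rect(W[b],"yoke")
b=box(265,140,350,200)&(Z>0.012)&(Z<.025); rect(W[b],"base")
c=robot.get_calibration("top");K=c["K"]
crop=cv2.resize(im[135:275,210:440],None,fx=3.4,fy=3.4,interpolation=cv2.INTER_CUBIC);save("crop0.png",crop)
E
```

```text
mat 2589 c [ 581.  -177.6] size [175.2  64.2] ang 61.4 z [2.1 5.1 8.3]
tray 780 c [429.2 208.5] size [106.6 197.8] ang 83.1 z [11.6 32.8 37.4]
tray cc 733 c [421.4 222.3] size [ 81. 157.] ang 83.1 z [12.1 33.3 37.5]
newcoil 441 c [384.4 231.2] size [60.8 59.9] ang 86.1 z [32.1 34.9 37.9]
yoke 441 c [577.4  53. ] size [111.9  22.7] ang 78.5 z [104.8 109.1 111.8]
base 631 c [608.4  47.7] size [164.2 138. ] ang 79.5 z [14.9 19.1 23. ]
```

View pics/crop0.png

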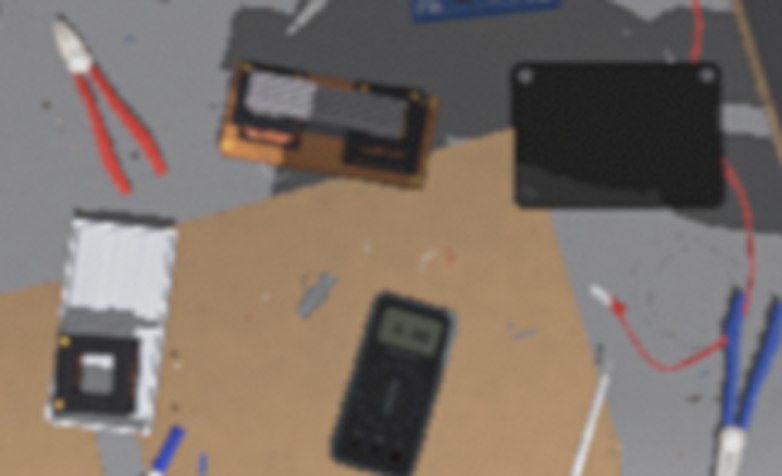

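The crop shows the core with its tall coil at the left limb (crop 270,110), the stack at the right limb (385,140), the yoke across both, and the new coil at (97,372). The mat's corners are at about (513,62) and (723,208). Next I check the mat pose and what stands near the paths.

```bash
python3 - <<'E'
from h import *
z=np.load("/tmp/top.npz");im,W=z["im"],z["W"]
b=np.zeros((400,640),np.uint8);b[145:202,355:430]=(im[145:202,355:430].max(-1)<78)
b=cv2.morphologyEx(b,cv2.MORPH_OPEN,np.ones((7,7)))
n,l,st,_=cv2.connectedComponentsWithStats(b);k=1+st[1:,4].argmax();P=W[l==k]
print(st[k],cv2.minAreaRect((P[:,:2]*1000).astype(np.float32)))
# yoke axis by PCA
Z=W[...,2];b=np.zeros((400,640),bool);b[140:200,265:350]=1
P=W[b&(Z>.1)&(Z<.13)][:,:2];C=np.cov(P.T);w,v=np.linalg.eigh(C);print("yoke ang",np.degrees(np.arctan2(*v[::-1,1])),P.mean(0))
for n in("top","scene"):
    W=np.load(f"/tmp/{n}.npz")["W"].reshape(-1,3)
    m=(W[:,0]>.3)&(W[:,0]<.85)&(abs(W[:,1])<.35)&(W[:,2]>.06)
    Q=np.round(W[m]/.05)*50; u,c=np.unique(Q.astype(int),axis=0,return_counts=True)
    print(n,[tuple(a) for a,k in zip(u.tolist(),c) if k>6])
E
```

```text
[ 359  152   65   46 2679] ((593.689697265625, -188.8841552734375), (174.96664428710938, 106.32567596435547), 65.55109405517578)
yoke ang 78.55262886194008 [0.57679333 0.05293731]
top [(350, 300, 50), (350, 300, 100), (350, 350, 50), (350, 350, 100), (400, 300, 100), (400, 350, 100), (450, 350, 100), (500, 350, 50), (550, 0, 100), (550, 50, 100), (550, 100, 100), (550, 350, 550), (550, 350, 600), (600, 0, 100), (600, 50, 100), (600, 100, 50), (600, 100, 100), (600, 200, 500), (600, 200, 550), (600, 200, 600), (600, 200, 650), (600, 250, 500), (600, 250, 550), (600, 250, 600), (600, 250, 650), (600, 300, 500), (600, 300, 550), (600, 300, 600), (600, 300, 650), (600, 350, 500), (600, 350, 550), (600, 350, 600), (600, 350, 650), (650, 200, 600), (650, 200, 650), (650, 250, 500), (650, 250, 550), (650, 250, 600), (650, 250, 650), (650, 300, 650), (650, 350, 650), (700, 150, 450), (700, 200, 450), (700, 200, 500), (700, 250, 50), (700, 250, 100), (700, 250, 150), (700, 250, 200), (700, 250, 250), (700, 250, 300), (700, 250, 350), (700, 250, 400), (700, 250, 450), (700, 250, 500), (700, 25
[... 2306 characters left out ...]
, 450), (800, 300, 50), (800, 300, 100), (800, 300, 150), (800, 300, 200), (800, 300, 250), (800, 300, 300), (800, 300, 350), (800, 300, 400), (850, -250, 50), (850, -250, 100), (850, -250, 150), (850, -250, 200), (850, -250, 250), (850, -250, 300), (850, -250, 350), (850, -250, 400), (850, -250, 450), (850, -200, 50), (850, -200, 100), (850, -200, 150), (850, -200, 200), (850, -200, 250), (850, -200, 300), (850, -200, 350), (850, -200, 400), (850, -200, 450), (850, -150, 450), (850, -100, 450), (850, -50, 450), (850, 0, 450), (850, 50, 450), (850, 100, 450), (850, 300, 50), (850, 300, 100), (850, 300, 150), (850, 300, 200), (850, 300, 250), (850, 300, 300), (850, 300, 350), (850, 300, 400)]
```

```bash
python3 -m crank '[[28,36.75,-2,0,0,4.08,60],[28,36.75,-2,0,0,4.08,60],[28,36.75,-2,0,0,4.08,60],[28,36.75,-2,0,0,4.08,60],[28,36.75,-2,0,0,4.08,60],[28,36.75,-2,0,0,4.08,60],[28,36.75,-2,0,0,4.08,60],[28,36.75,-2,0,0,4.08,60],[28,36.75,-2,0,0,4.08,60],[28,36.75,-2,0,0,4.08,60],[28,36.75,-2,0,0,4.08,60],[28,36.75,-2,0,0,4.08,60],[28,36.75,-2,0,0,4.08,60],[28,36.75,-2,0,0,4.08,60],[28,36.75,-2,0,0,4.08,60],[28,36.75,-2,0,0,4.08,60],[0,0,0,0,0,0,60],[0,0,0,0,0,0,60]]' 30
cat >> h.py <<'E'
def wpose():
    s=robot.sense();R=Rn.from_quat(s["eef_rot"],scalar_first=True).as_matrix();return s,R,np.array(s["ee_pos"])
def wcloud():
    s,R,p=wpose(); im,d=robot.camera("wrist"); c=robot.get_calibration("wrist");K=c["K"];T=np.array(c["T_tool_cam"])
    v,u=np.mgrid[:400,:640]; x=(u-K[0,2])/K[0,0];y=(v-K[1,2])/K[1,1];r=np.hypot(x,y)+1e-9
    k=np.tan(np.minimum(r,1.5))/r; P=np.stack([x*k*d,y*k*d,d],-1)
    W=(P@T[:3,:3].T+T[:3,3])@R.T+p; W[d==0]=np.nan
    return im,d,W
def rect(P,n):
    r=cv2.minAreaRect((P[:,:2]*1000).astype(np.float32))
    print(n,len(P),"c",np.round(r[0],1),"size",np.round(r[1],1),"ang",round(r[2],1),"z",np.round(np.nanpercentile(P[:,2],[5,50,95])*1000,1))
def pose():
    s,R,p=wpose();print("t",s["time_s"],"tcp",np.round(p*1000,1),"close ang",np.degrees(np.arctan2(R[1,1],R[0,1])).round(2),"tilt",np.round(R[:,2],4),"w",s["width"],"F",np.round(s["wrist_force"],1),s["finger_force"])
E
python3 - <<'E'
from h import *
pose()
im,d,W=wcloud();save("w1.png",im);np.savez("/tmp/w1",im=im,W=W)
Z=W[...,2]; near=np.hypot(W[...,0]-.577,W[...,1]-.053)<.1
rect(W[near&(Z>.1)&(Z<.125)],"yoke")
rect(W[near&(Z>.013)&(Z<.026)],"base")
# mat corners from top picture
c=robot.get_calibration("top");K=c["K"];R=np.array(c["R"]);C=-R.T@c["t"]
px=np.array([(513,62),(723,62),(723,208),(513,208)])/3.4+[210,135]
r=np.c_[(px-K[:2,2])/K[0,0],np.ones(4)]@R;M=C+r*((.006-C[2])/r[:,2])[:,None];print(np.round(M*1000),M.mean(0))
E
```

```text
time_s: 2.35
ee_pos: [0.5745, 0.0528, 0.3721]
eef_rot: [-0.0, 0.774, 0.634, -0.001]
wrist_force: [0.1, 0.4, 0.3]
width: 0.0601
finger_force: 0.0
t 2.35 tcp [574.5  52.8 372.1] close ang -11.37 tilt [-1.6e-03 -4.0e-04 -1.0e+00] w 0.060092930400612705 F [0.1 0.4 0.3] 0.0
yoke 3586 c [579.2  53.4] size [112.3  22.1] ang 78.2 z [108.9 110.  111. ]
base 3062 c [579.9  55.1] size [161.6  76.6] ang 79.6 z [17.3 19.8 21.6]
[[ 629.  -94.    6.]
 [ 629. -263.    6.]
 [ 511. -258.    6.]
 [ 512.  -92.    6.]] [ 0.57020937 -0.17657777  0.006     ]
```

View pics/w1.png

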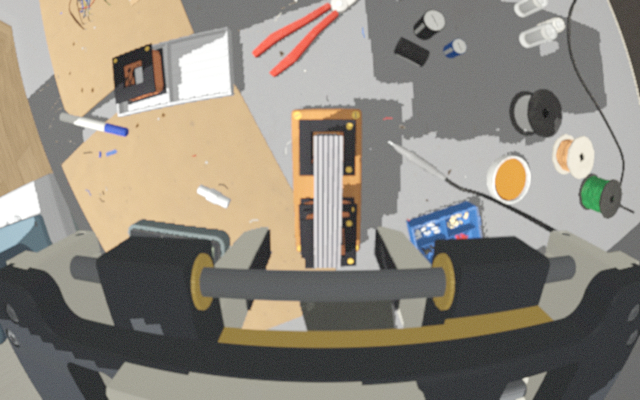

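The wrist view shows the yoke at about (330,200), between the open fingers, with the stack's rim below it and the empty tray half at (200,65). The yoke is at (579,53.3) mm and its top is at 110 mm, as it should be. I go down and grip it.

```bash
python3 -m crank '[[4.5,0.5,-30,0,0,-0.1,60],[0,0,-30,0,0,0,60],[0,0,-24,0,0,0,60],[0,0,-10,0,0,0,60],[0,0,0,0,0,0,40],[0,0,0,0,0,0,15],[0,0,0,0,0,0,15],[0,0,0,0,0,0,15],[0,0,0,0,0,0,15],[0,0,0,0,0,0,15]]' 35
python3 - <<'E'
from h import *
pose()
E
```

```text
time_s: 3.65
ee_pos: [0.5792, 0.0535, 0.2793]
eef_rot: [-0.0, 0.774, 0.633, -0.0]
wrist_force: [-3.6, -0.1, 6.0]
width: 0.0218
finger_force: 35.0
t 3.65 tcp [579.2  53.5 279.3] close ang -11.47 tilt [-1.e-04 -0.e+00 -1.e+00] w 0.021842295715785345 F [-3.6 -0.1  6. ] 35.00234663486481
```

```bash
python3 -m crank '[[0,0,10,0,0,0,15],[0,0,25,0,0,0,15],[0,0,25,0,0,0,15],[0,0,5,0,0,0,15],[1,-10,0,0,0,0,15],[4,-30,0,0,0,2,15],[4,-35,0,0,0,2,15],[5,-40,0,0,0,2,15],[5,-40,0,0,0,2,15],[5,-40,0,0,0,2,15],[5,-25,0,0,0,1.5,15],[0,-10,0,0,0,0,15],[0,0,-35,0,0,0,15],[0,0,-50,0,0,0,15],[0,0,-40,0,0,0,15],[0,0,-10,0,0,0,15],[0,0,0,0,0,0,15]]'
python3 - <<'E'
from h import *
pose()
im,d,W=wcloud();save("w2.png",im)
E
```

```text
time_s: 5.78
ee_pos: [0.6084, -0.1764, 0.2086]
eef_rot: [-0.001, 0.707, 0.707, -0.0]
wrist_force: [0.2, -0.5, -2.8]
width: 0.0219
finger_force: 35.0
t 5.775 tcp [ 608.4 -176.4  208.6] close ang 0.03 tilt [-1.e-03  6.e-04 -1.e+00] w 0.021896777500650003 F [ 0.2 -0.5 -2.8] 34.99875068664551
```

View pics/w2.png

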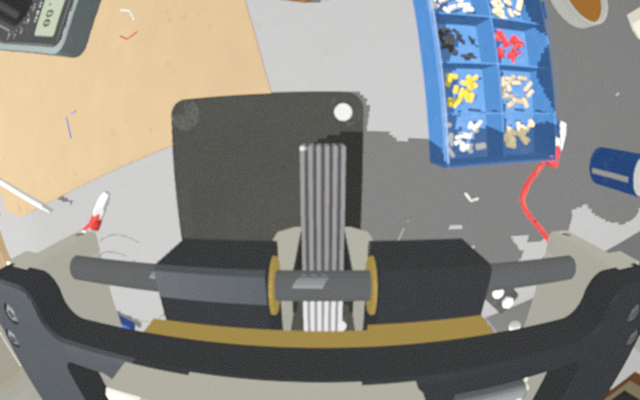

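The wrist view shows the yoke held (around (323,200)) over the right side of the mat and well inside its edge. I lower and release it, then go over the stack.

```bash
python3 -m crank '[[0,0,-8,0,0,0,15],[0,0,-3,0,0,0,15],[0,0,0,0,0,0,15],[0,0,0,0,0,0,30],[0,0,0,0,0,0,45],[0,0,0,0,0,0,45],[0,0,20,0,0,0,45],[0,0,40,0,0,0,80],[0,0,50,0,0,0,85],[0,0,30,0,0,0,85],[-5,30,0,0,0,-2,85],[-8,37,0,0,0,-2,85],[-8,40,0,0,0,-2,85],[-8,40,0,0,0,-2,85],[-6,25,0,0,0,-2,85],[-3,15,0,0,0,-1.5,85],[0,0,0,0,0,0,85],[0,0,0,0,0,0,85]]'
python3 - <<'E'
from h import *
pose()
im,d,W=wcloud();save("w3.png",im);np.savez("/tmp/w3",im=im,W=W)
Z=W[...,2]; near=np.hypot(W[...,0]-.570,W[...,1]-.010)<.055
rect(W[near&(Z>.078)&(Z<.0865)],"upper")
rect(W[near&(Z>.0865)&(Z<.095)],"limb")
rect(W[near&(Z>.045)&(Z<.055)],"failed")
n2=np.hypot(W[...,0]-.588,W[...,1]-.098)<.055
rect(W[n2&(Z>.086)&(Z<.095)],"limb2")
n3=np.hypot(W[...,0]-.579,W[...,1]-.054)<.12
rect(W[n3&(Z>.016)&(Z<.024)],"base")
n3=(abs(W[...,0]-.58)<.07)&(abs(W[...,1]+.177)<.09)
rect(W[n3&(Z>.022)&(Z<.035)],"yoke on mat")
E
```

```text
time_s: 8.07
ee_pos: [0.5706, 0.0099, 0.3379]
eef_rot: [0.0, 0.774, 0.633, 0.0]
wrist_force: [0.4, -0.1, 0.2]
width: 0.0847
finger_force: 0.0
t 8.075 tcp [570.6   9.9 337.9] close ang -11.45 tilt [ 4.e-04 -4.e-04 -1.e+00] w 0.08474291090665904 F [ 0.4 -0.1  0.2] 0.0
upper 2966 c [572.5  10.7] size [50.3 50.4] ang 81.7 z [82.4 83.9 85.2]
limb 455 c [571.6  10.3] size [18.6 18. ] ang 78.9 z [86.7 87.7 88.9]
failed 931 c [571.8  10.5] size [59.6 60.1] ang 80.0 z [48.6 50.3 53.7]
limb2 560 c [588.3  98. ] size [18.9 19.2] ang 78.6 z [86.3 87.7 89. ]
base 4553 c [587.9  35.7] size [179.1 197.4] ang 38.7 z [17.9 19.9 21.9]
yoke on mat 566 c [ 609.4 -142.1] size [44.2 23.1] ang 87.9 z [26.8 27.9 28.9]
```

View pics/w3.png

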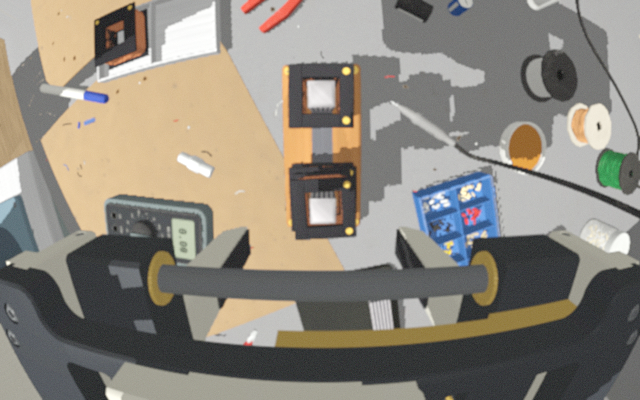

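The wrist view shows both limbs bare-topped through the coil holes: the tall coil at (320,95) and the small coil at (322,205). The yoke is lying on the mat at (383,315). The limbs measure 89.3 mm apart against the given 90, with heights as given. Next the small coil.

```bash
python3 -m crank '[[1.2,0.5,-40,0,0,2,85],[0,0,-40,0,0,0,85],[0,0,-12,0,0,0,85],[0,0,0,0,0,0,60],[0,0,0,0,0,0,42],[0,0,0,0,0,0,42],[0,0,0,0,0,0,42],[0,0,0,0,0,0,42],[0,0,0,0,0,0,42],[0,0,8,0,0,0,42],[0,0,20,0,0,0,42],[0,0,20,0,0,0,42],[0,0,15,0,0,0,42],[0,0,10,0,0,0,42]]' 20
python3 - <<'E'
from h import *
pose()
E
```

```text
time_s: 9.88
ee_pos: [0.5716, 0.0109, 0.3196]
eef_rot: [0.0, 0.763, 0.646, 0.0]
wrist_force: [0.1, 1.2, -0.0]
width: 0.0497
finger_force: 19.9
t 9.875 tcp [571.6  10.9 319.6] close ang -9.48 tilt [ 5.e-04 -1.e-04 -1.e+00] w 0.04971998837652567 F [ 0.1  1.2 -0. ] 19.882752299308777
```

```bash
python3 -m crank '[[-1.6,-10,0,0,0,0,42],[-5,-30,0,0,0,2,42],[-6,-40,0,0,0,2,42],[-6,-45,0,0,0,2,42],[-6,-38,0,0,0,2,42],[-4,-20,0,0,0,1.5,42],[-2,-5,0,0,0,0,42],[0,0,-35,0,0,0,42],[0,0,-45,0,0,0,42],[0,0,-28,0,0,0,42],[0,0,-8,0,0,0,42],[0,0,-1.5,0,0,0,42],[0,0,0,0,0,0,42],[0,0,0,0,0,0,52],[0,0,0,0,0,0,60],[0,0,0,0,0,0,60],[0,0,0,0,0,0,60],[0,0,25,0,0,0,60],[0,0,40,0,0,0,60],[0,0,40,0,0,0,60]]'
python3 - <<'E'
from h import *
pose()
E
```

```text
time_s: 12.38
ee_pos: [0.5409, -0.1771, 0.307]
eef_rot: [-0.0, 0.707, 0.707, -0.0]
wrist_force: [0.3, -0.3, 0.2]
width: 0.0598
finger_force: 0.0
t 12.375 tcp [ 540.9 -177.1  307. ] close ang 0.01 tilt [-7.e-04  5.e-04 -1.e+00] w 0.059838046256139595 F [ 0.3 -0.3  0.2] 0.0
```

```bash
python3 -m crank '[[0,0,30,0,0,0,60],[3,20,0,0,0,-1,88],[6,40,0,0,0,-2,88],[7,45,0,0,0,-2.5,88],[7,45,0,0,0,-2.5,88],[6,30,0,0,0,-2,88],[2,7.5,0,0,0,-0.5,88],[0,0,0,0,0,0,88],[0,0,0,0,0,0,88]]'
python3 - <<'E'
from h import *
pose()
im,d,W=wcloud();save("w4.png",im)
Z=W[...,2]; near=np.hypot(W[...,0]-.5716,W[...,1]-.0103)<.055
rect(W[near&(Z>.08)&(Z<.095)],"limb")
rect(W[near&(Z>.045)&(Z<.055)],"failed")
im,d,W=cloud("top");np.savez("/tmp/top",im=im,W=W);Z=W[...,2]
n3=(abs(W[...,0]-.57)<.07)&(abs(W[...,1]+.177)<.09)
rect(W[n3&(Z>.034)&(Z<.05)],"upper on mat");rect(W[n3&(Z>.021)&(Z<.034)&(W[...,0]>.58)],"yoke on mat")
n3=(abs(W[...,0]-.384)<.05)&(abs(W[...,1]-.231)<.05)
rect(W[n3&(Z>.03)&(Z<.045)],"new")
E
```

```text
time_s: 13.5
ee_pos: [0.572, 0.0093, 0.3362]
eef_rot: [0.0, 0.769, 0.639, -0.0]
wrist_force: [0.5, -0.8, -0.0]
width: 0.0879
finger_force: 0.0
t 13.5 tcp [572.    9.3 336.2] close ang -10.52 tilt [-2.e-04 -4.e-04 -1.e+00] w 0.08791394650075515 F [ 0.5 -0.8 -0. ] 0.0
limb 650 c [571.3  10.3] size [19.5 19.6] ang 79.5 z [84.3 87.3 88.7]
failed 3282 c [571.7  10.2] size [60.2 61. ] ang 79.3 z [48.7 49.9 51.1]
upper on mat 256 c [ 539.6 -176.7] size [50.6 48.1] ang 89.3 z [35.9 39.1 42. ]
yoke on mat 342 c [ 607.3 -177.1] size [112.4  21.7] ang 89.1 z [24.1 27.1 30.1]
new 406 c [384.4 231.3] size [59.7 60. ] ang 86.8 z [32.3 35.  37.9]
```

```bash
python3 -m crank '[[-0.3,1,-40,0,0,0,88],[0,0,-40,0,0,0,88],[0,0,-26,0,0,0,88],[0,0,-8,0,0,0,88],[0,0,0,0,0,0,65],[0,0,0,0,0,0,52],[0,0,0,0,0,0,52],[0,0,0,0,0,0,52],[0,0,0,0,0,0,52],[0,0,8,0,0,0,52],[0,0,25,0,0,0,52],[0,0,30,0,0,0,52],[0,0,22,0,0,0,52],[0,0,5,0,0,0,52],[0,0,0,0,0,0,52]]' 25
python3 - <<'E'
from h import *
pose()
E
```

```text
time_s: 15.48
ee_pos: [0.5715, 0.0114, 0.312]
eef_rot: [-0.0, 0.769, 0.64, -0.0]
wrist_force: [-0.2, 0.9, -2.2]
width: 0.0593
finger_force: 25.0
t 15.475 tcp [571.5  11.4 312. ] close ang -10.48 tilt [-3.e-04  0.e+00 -1.e+00] w 0.059331218063773526 F [-0.2  0.9 -2.2] 24.999287724494934
```

```bash
python3 -m crank '[[-5,8,0,0,0,0,52],[-8,15,0,0,0,7.8,52],[-9,17,0,0,0,7.8,52],[-9,17,0,0,0,7.8,52],[-9,17,0,0,0,7.8,52],[-9,17,0,0,0,7.8,52],[-9,17,0,0,0,7.8,52],[-9,17,0,0,0,7.8,52],[-9,17,0,0,0,7.8,52],[-9,17,0,0,0,7.8,52],[-9,17,0,0,0,7.8,52],[-9,17,0,0,0,7.8,52],[-7.5,15,0,0,0,7.8,52],[0,0,0,0,0,0,52],[0,0,0,0,0,0,52]]'
python3 - <<'E'
from h import *
pose()
im,d,W=wcloud();save("w5.png",im);np.savez("/tmp/w5",im=im,W=W)
Z=W[...,2];near=np.hypot(W[...,0]-.42,W[...,1]-.222)<.1
rect(W[near&(Z>.014)&(Z<.019)],"walls");rect(W[near&(Z>.03)&(Z<.04)],"new")
E
```

```text
time_s: 17.35
ee_pos: [0.4611, 0.2192, 0.3118]
eef_rot: [-0.0, 0.061, 0.998, -0.0]
wrist_force: [0.7, -0.8, -1.3]
width: 0.0599
finger_force: 25.0
t 17.35 tcp [461.1 219.2 311.8] close ang 82.99 tilt [-8.e-04 -5.e-04 -1.e+00] w 0.059902882391212976 F [ 0.7 -0.8 -1.3] 24.99917507171631
walls 1731 c [416.4 212.3] size [103.6 168.3] ang 83.5 z [14.6 16.6 18. ]
new 4097 c [385.9 232.1] size [60.4 60.5] ang 86.0 z [34.7 35.9 37.1]
```

View pics/w5.png

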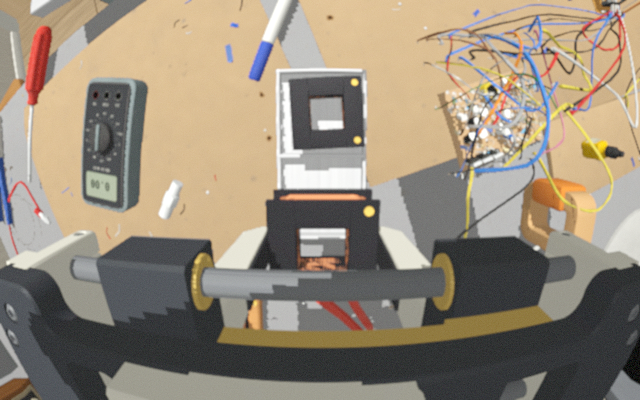

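The wrist view shows the failed coil held at (325,225), in line with the tray. The new coil is at (325,112) in the far half, nearer the right-hand wall. I check the tray walls before lowering.

```bash
python3 - <<'E'
from h import *
z=np.load("/tmp/w5.npz");im,W=z["im"],z["W"]
m=np.zeros((400,640),np.uint8);m[60:195,265:380]=1
m=m.astype(bool)&(im.min(-1)>150)&(W[...,2]>.0)&(W[...,2]<.022)
n,l,st,_=cv2.connectedComponentsWithStats(m.astype(np.uint8));k=1+st[1:,4].argmax();m=l==k
P=W[m]; hi=P[P[:,2]>.0135]
rect(hi,"wall tops (part)")
for a in(172,173.1,174):
    y=np.array([np.cos(np.radians(a)),np.sin(np.radians(a))]);x=np.array([y[1],-y[0]])
    q=(hi[:,:2]-[.4229,.2233]);X=q@x*1000;Y=q@y*1000
    print(a,"X",np.percentile(X,[.5,99.5]).round(1),"Y",np.percentile(Y,[.5,99.5]).round(1))
    hX,e=np.histogram(X,np.arange(-46,48,4));print(dict(zip(e[:-1].astype(int).tolist(),hX.tolist())))
hY,e=np.histogram(Y,np.arange(-20,90,4));print(dict(zip(e[:-1].astype(int).tolist(),hY.tolist())))
E
```

```text
wall tops (part) 1377 c [398.9 226. ] size [ 80.3 107.5] ang 83.5 z [15.2 16.7 18. ]
172 X [-41.1  40.1] Y [-28.6  78. ]
{-46: 0, -42: 327, -38: 138, -34: 30, -30: 35, -26: 29, -22: 36, -18: 28, -14: 35, -10: 29, -6: 34, -2: 31, 2: 32, 6: 31, 10: 32, 14: 31, 18: 32, 22: 31, 26: 33, 30: 33, 34: 214, 38: 156, 42: 0}
173.1 X [-40.2  39.8] Y [-28.9  77.6]
{-46: 0, -42: 277, -38: 181, -34: 33, -30: 33, -26: 30, -22: 34, -18: 32, -14: 32, -10: 31, -6: 32, -2: 31, 2: 33, 6: 30, 10: 35, 14: 28, 18: 35, 22: 28, 26: 36, 30: 29, 34: 177, 38: 200, 42: 0}
174 X [-40.1  40.5] Y [-29.   77.9]
{-46: 0, -42: 214, -38: 241, -34: 31, -30: 35, -26: 28, -22: 36, -18: 29, -14: 35, -10: 29, -6: 34, -2: 31, 2: 32, 6: 31, 10: 32, 14: 31, 18: 32, 22: 31, 26: 32, 30: 32, 34: 121, 38: 260, 42: 0}
{-20: 31, -16: 30, -12: 28, -8: 33, -4: 228, 0: 158, 4: 28, 8: 24, 12: 21, 16: 25, 20: 25, 24: 30, 28: 29, 32: 31, 36: 32, 40: 30, 44: 30, 48: 28, 52: 35, 56: 33, 60: 36, 64: 29, 68: 28, 72: 142, 76: 158, 80: 0, 84: 0}
```

```bash
python3 -m crank '[[0.4,-0.3,-40,0,0,0.3,52],[0,0,-40,0,0,0,52],[0,0,-17,0,0,0,52],[0,0,-6,0,0,0,52],[0,0,-0.5,0,0,0,52],[0,0,0,0,0,0,62],[0,0,0,0,0,0,75],[0,0,0,0,0,0,75],[0,0,0,0,0,0,75],[0,0,20,0,0,0,80],[0,0,40,0,0,0,88],[0,0,40,0,0,0,88],[-15,3,0,0,0,1,88],[-25,4,0,0,0,1,88],[-25,4,0,0,0,0.7,88],[-10,2,0,0,0,0,88],[0,0,0,0,0,0,88],[0,0,0,0,0,0,88]]'
python3 - <<'E'
from h import *
pose()
im,d,W=wcloud();save("w6.png",im)
Z=W[...,2]
for c,n in(((.3859,.2321),"new"),((.4617,.2188),"failed")):
    rect(W[(np.hypot(W[...,0]-c[0],W[...,1]-c[1])<.046)&(Z>.03)&(Z<.04)],n)
im,d,W=cloud("top");Z=W[...,2]
for c,n in(((.3859,.2321),"new"),((.4617,.2188),"failed")):
    rect(W[(np.hypot(W[...,0]-c[0],W[...,1]-c[1])<.046)&(Z>.025)&(Z<.045)],n)
E
```

```text
time_s: 19.65
ee_pos: [0.3873, 0.232, 0.3087]
eef_rot: [0.0, 0.034, 0.999, 0.0]
wrist_force: [0.2, 0.3, -0.8]
width: 0.0883
finger_force: 0.0
t 19.65 tcp [387.3 232.  308.7] close ang 86.11 tilt [ 6.e-04  0.e+00 -1.e+00] w 0.0883120240980687 F [ 0.2  0.3 -0.8] 0.0
new 3783 c [385.5 231.8] size [60.3 59.2] ang 86.4 z [34.7 35.9 37.1]
failed 1550 c [464.7 219.1] size [59.4 61.2] ang 83.2 z [34.8 35.9 37. ]
new 3 c [382.6 225.7] size [ 0.7 33.1] ang 88.0 z [33.2 34.4 36.9]
failed 433 c [463. 218.] size [60.3 59.7] ang 82.9 z [32.1 35.3 38.3]
```

View pics/w6.png

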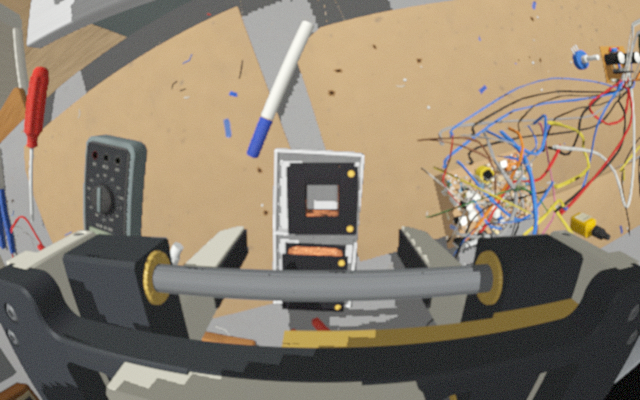

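The wrist view shows both coils flat in their halves, the new one at (322,195) and the failed one at (318,270). Now the new coil.

```bash
python3 -m crank '[[-1.6,-0.1,-40,0,0,0.2,88],[0,0,-40,0,0,0,88],[0,0,-15,0,0,0,88],[0,0,-6,0,0,0,88],[0,0,0,0,0,0,70],[0,0,0,0,0,0,52],[0,0,0,0,0,0,52],[0,0,0,0,0,0,52],[0,0,0,0,0,0,52],[0,0,0,0,0,0,52],[0,0,8,0,0,0,52],[0,0,30,0,0,0,52],[0,0,40,0,0,0,52],[0,0,30,0,0,0,52],[0,0,0,0,0,0,52]]' 25
python3 - <<'E'
from h import *
pose()
im,d,W=wcloud();s,R,p=wpose();Z=W[...,2]
rect(W[(np.hypot(W[...,0]-p[0],W[...,1]-p[1])<.05)&(Z>.12)&(Z<.155)],"held top")
E
```

```text
time_s: 21.62
ee_pos: [0.3856, 0.2322, 0.3178]
eef_rot: [0.002, 0.032, 0.999, 0.001]
wrist_force: [0.1, -0.3, -1.9]
width: 0.0597
finger_force: 25.0
t 21.625 tcp [385.6 232.2 317.8] close ang 86.33 tilt [ 0.0048  0.0015 -1.    ] w 0.05966425673613313 F [ 0.1 -0.3 -1.9] 24.99830335378647
held top 8167 c [379.3 233.3] size [89.3 45.6] ang 86.0 z [126.8 145.2 148.6]
```

```bash
python3 -m crank '[[7,-8,0,0,0,-3,52],[13,-15.5,0,0,0,-6.7,52],[14,-16.5,0,0,0,-7.2,52],[14,-16.5,0,0,0,-7.2,52],[14,-16.5,0,0,0,-7.2,52],[14,-16.5,0,0,0,-7.2,52],[14,-16.5,0,0,0,-7.2,52],[14,-16.5,0,0,0,-7.2,52],[14,-16.5,0,0,0,-7.2,52],[14,-16.5,0,0,0,-7.2,52],[14,-16.5,0,0,0,-7.2,52],[14,-16.5,0,0,0,-7.2,52],[14,-16.5,0,0,0,-7.2,52],[13,-15.5,0,0,0,-6.7,52],[7,-9,0,0,0,-3.5,52],[1,-1.5,0,0,0,0,52],[0,0,0,0,0,0,52],[0,0,0,0,0,0,52],[0,0,0,0,0,0,52]]'
python3 - <<'E'
from h import *
pose()
im,d,W=wcloud();s,R,p=wpose();np.savez("/tmp/w7",im=im,W=W,R=R,p=p)
save("w7.png",cv2.resize(im[60:330,200:460],None,fx=2.2,fy=2.2))
L=(W-p)@R*1000  # tool frame, mm
m=(abs(L[...,2]-172)<3)&(abs(L[...,1])<29.5)&(abs(L[...,0])<45)
q=L[m];print(m.sum(),"x",np.percentile(q[:,0],[0.5,99.5]).round(1),"y",np.percentile(q[:,1],[.5,99.5]).round(1),"z",np.percentile(q[:,2],[5,50,95]).round(1))
h=(abs(L[...,1])<9)&(abs(L[...,0])<45)
q=L[h&m];print(np.unique(np.round(q[:,0]/1).astype(int),return_counts=True))
h=(abs(L[...,0])<9)&(abs(L[...,1])<45)
q=L[h&m];print(np.unique(np.round(q[:,1]/1).astype(int),return_counts=True))
Z=W[...,2];rect(W[(np.hypot(W[...,0]-.5716,W[...,1]-.0103)<.025)&(Z>.08)&(Z<.095)],"limb")
rect(W[(np.hypot(W[...,0]-.5883,W[...,1]-.098)<.025)&(Z>.086)&(Z<.095)],"limb2")
E
```

```text
time_s: 24.05
ee_pos: [0.5798, 0.0013, 0.3158]
eef_rot: [-0.0, 0.781, 0.624, -0.0]
wrist_force: [-0.4, 0.9, -0.8]
width: 0.06
finger_force: 25.0
t 24.05 tcp [579.8   1.3 315.8] close ang -12.74 tilt [-1.e-04  0.e+00 -1.e+00] w 0.05997651153575547 F [-0.4  0.9 -0.8] 24.99844193458557
6038 x [-10.4  31.2] y [-29.1  29.3] z [171.6 172.6 173.7]
(array([15, 16, 17, 18, 19, 20, 21, 22, 23, 24, 25, 26, 27, 28, 29, 30, 31]), array([33, 58, 62, 58, 71, 65, 65, 68, 70, 61, 64, 67, 60, 71, 68, 78, 61]))
(array([-29, -28, -27, -26, -25, -24, -23, -22, -21, -20, -19, -18, -17,
       -16, -15, -14, -13,  14,  15,  16,  17,  18,  19,  20,  21,  22,
        23,  24,  25,  26,  27,  28,  29]), array([70, 56, 49, 56, 58, 52, 58, 52, 58, 56, 58, 55, 55, 57, 54, 65, 13,
       18, 54, 60, 59, 56, 56, 52, 57, 55, 60, 55, 53, 55, 56, 52, 56]))
limb 0 c [0. 0.] size [0. 0.] ang 0.0 z nan
limb2 697 c [588.4  98.2] size [18.7 19.5] ang 79.4 z [86.2 87.6 88.9]
  return np.nanmean(a, axis, out=out, keepdims=keepdims)
```

View pics/w7.png

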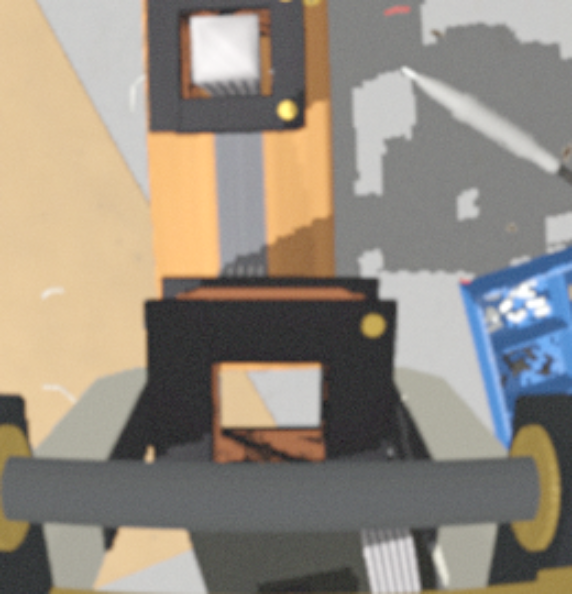

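The view shows the held coil at crop (270,390) with its hole empty: the tool overshot the limb by about 12 mm and must come back. The offset of the coil in the grip is about +1 mm along tool x.

```bash
python3 -m crank '[[-4.8,4.1,0,0,0,1,52],[-4,4,-10,0,0,0.9,52],[0,0,-6,0,0,0,52],[0,0,0,0,0,0,52],[0,0,0,0,0,0,52]]'
python3 - <<'E'
from h import *
pose()
im,d,W=wcloud();s,R,p=wpose()
save("w8.png",cv2.resize(im[60:330,200:460],None,fx=2.2,fy=2.2))
L=(W-p)@R*1000
m=(abs(L[...,2]-172)<3)&(abs(L[...,1])<45)&(abs(L[...,0])<45)
q=L[m&(abs(L[...,1])<9)];print("front edge x",np.percentile(q[:,0],[1,99]).round(1))
q=L[m&(abs(L[...,0])<9)&(abs(L[...,1])<25)];print("hole y",q[q[:,1]<0,1].max().round(1),q[q[:,1]>0,1].min().round(1))
Z=W[...,2];m=(np.hypot(W[...,0]-.5716,W[...,1]-.0103)<.025)&(Z>.075)&(Z<.092)
q=W[m];rect(q,"limb");q=L[m];print(np.percentile(q,[1,99],axis=0).round(1))
t=((np.array([.5714,.0103,.088])-p)@R*1000);print("limb in tool",t.round(1))
E
```

```text
time_s: 24.72
ee_pos: [0.5714, 0.0089, 0.2997]
eef_rot: [0.0, 0.771, 0.637, 0.0]
wrist_force: [0.2, -0.2, -1.5]
width: 0.0596
finger_force: 25.0
t 24.725 tcp [571.4   8.9 299.7] close ang -10.89 tilt [ 2.e-04 -1.e-04 -1.e+00] w 0.05960891519633281 F [ 0.2 -0.2 -1.5] 24.998433887958527
front edge x [15.2 31.1]
hole y -13.0 14.3
limb 404 c [570.6   5.3] size [11.3 18.8] ang 78.6 z [85.2 87.6 88.9]
[[ -9.   -9.6 210.6]
 [  1.7   9.  215.5]]
limb in tool [  1.4  -0.4 211.9]
```

View pics/w8.png

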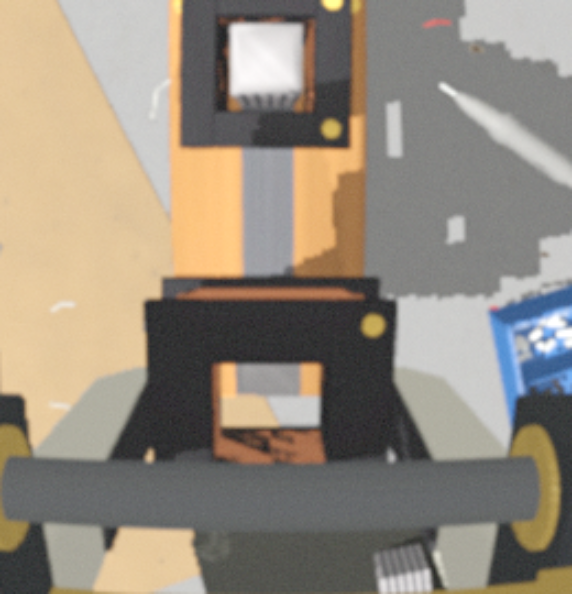

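The limb top shows in the hole, cut by its rim at crop (268,378). It is about centred, with less than 1 mm of error against 4 mm of clearance, so I lower the coil.

```bash
python3 -m crank '[[-0.8,0.4,-8,0,0,0,52],[0,0,-10,0,0,0,52],[0,0,-15,0,0,0,52],[0,0,-20,0,0,0,52],[0,0,-15,0,0,0,52],[0,0,-6,0,0,0,52],[0,0,-3,0,0,0,52],[0,0,0,0,0,0,52],[0,0,0,0,0,0,52]]'
python3 - <<'E'
from h import *
pose()
E
```

```text
time_s: 25.9
ee_pos: [0.5707, 0.0094, 0.2233]
eef_rot: [0.0, 0.771, 0.637, 0.0]
wrist_force: [-1.2, 0.5, -1.5]
width: 0.0598
finger_force: 25.0
t 25.9 tcp [570.7   9.4 223.3] close ang -10.88 tilt [ 1.2e-03 -2.0e-04 -1.0e+00] w 0.059782032626214655 F [-1.2  0.5 -1.5] 24.998363256454468
```

```bash
python3 -m crank '[[0,0,-1,0,0,0,52],[0,0,0,0,0,0,66],[0,0,0,0,0,0,80],[0,0,0,0,0,0,80],[0,0,0,0,0,0,80],[0,0,25,0,0,0,80],[0,0,45,0,0,0,80],[0,0,45,0,0,0,80],[0,0,0,0,0,0,80],[0,0,0,0,0,0,80]]'
python3 - <<'E'
from h import *
pose()
im,d,W=wcloud();Z=W[...,2]; near=np.hypot(W[...,0]-.5716,W[...,1]-.0103)<.055
rect(W[near&(Z>.08)&(Z<.095)],"limb");rect(W[near&(Z>.045)&(Z<.055)],"new")
E
python3 -m crank '[[-2,-10,0,0,0,1,75],[-5,-35,0,0,0,2,70],[-6,-42,0,0,0,2.5,65],[-6,-42,0,0,0,2.5,65],[-6,-35,0,0,0,2,65],[-4,-18,0,0,0,0.9,65],[-1,-4.5,0,0,0,0,65],[0,0,0,0,0,0,65],[0,0,0,0,0,0,65]]'
python3 - <<'E'
from h import *
pose()
im,d,W=wcloud();Z=W[...,2]
rect(W[(np.hypot(W[...,0]-.541,W[...,1]+.177)<.042)&(Z>.034)&(Z<.045)],"upper")
E
```

```text
time_s: 27.15
ee_pos: [0.5701, 0.0095, 0.3363]
eef_rot: [-0.0, 0.771, 0.637, -0.0]
wrist_force: [-0.5, -0.6, -0.1]
width: 0.0803
finger_force: 0.0
t 27.15 tcp [570.1   9.5 336.3] close ang -10.88 tilt [-6.e-04  1.e-04 -1.e+00] w 0.0803222955525064 F [-0.5 -0.6 -0.1] 0.0
limb 626 c [571.3  10.3] size [19.6 18.8] ang 79.0 z [84.5 87.4 88.8]
new 3286 c [571.6  10.1] size [60.3 60. ] ang 79.1 z [48.7 49.9 51.1]
time_s: 28.32
ee_pos: [0.5405, -0.1763, 0.3365]
eef_rot: [-0.0, 0.707, 0.707, 0.0]
wrist_force: [-0.5, 0.1, -0.2]
width: 0.0651
finger_force: 0.0
t 28.325 tcp [ 540.5 -176.3  336.5] close ang 0.06 tilt [-4.e-04  5.e-04 -1.e+00] w 0.06505119241619386 F [-0.5  0.1 -0.2] 0.0
upper 2015 c [ 541.7 -176.7] size [50.2 50.5] ang 1.2 z [38.4 39.9 41. ]
```

```bash
python3 -m crank '[[1,-0.4,-40,0,0,0.5,62],[0,0,-45,0,0,0,62],[0,0,-38,0,0,0,62],[0,0,-10,0,0,0,62],[0,0,0,0,0,0,52],[0,0,0,0,0,0,42],[0,0,0,0,0,0,42],[0,0,0,0,0,0,42],[0,0,0,0,0,0,42],[0,0,8,0,0,0,42],[0,0,30,0,0,0,42],[0,0,40,0,0,0,42],[0,0,40,0,0,0,42]]' 20
python3 -m crank '[[2,15,0,0,0,-1,42],[5,35,0,0,0,-2,42],[6,40,0,0,0,-2.5,42],[6,40,0,0,0,-2.5,42],[6,33,0,0,0,-2,42],[4,18,0,0,0,-1.2,42],[1,5.5,-4,0,0,0,42],[0,0,0,0,0,0,42],[0,0,0,0,0,0,42]]'
python3 - <<'E'
from h import *
pose()
im,d,W=wcloud();s,R,p=wpose()
save("w9.png",cv2.resize(im[60:330,200:460],None,fx=2.2,fy=2.2))
L=(W-p)@R*1000
m=(abs(L[...,2]-163)<4)&(abs(L[...,1])<45)&(abs(L[...,0])<45)
q=L[m&(abs(L[...,1])<9)];print("front edge x",np.percentile(q[:,0],[1,99]).round(1),np.median(q[:,2]))
q=L[m&(abs(L[...,0])<9)&(abs(L[...,1])<22)];print("hole y",q[q[:,1]<0,1].max().round(1),q[q[:,1]>0,1].min().round(1))
print("limb in tool",((np.array([.5714,.0103,.088])-p)@R*1000).round(1))
E
```

```text
time_s: 30.0
ee_pos: [0.5411, -0.1774, 0.3229]
eef_rot: [-0.0, 0.704, 0.71, -0.0]
wrist_force: [0.3, -0.0, -1.5]
width: 0.0499
finger_force: 20.0
time_s: 31.12
ee_pos: [0.5713, 0.0082, 0.3176]
eef_rot: [-0.0, 0.77, 0.638, -0.0]
wrist_force: [-0.2, -0.3, -0.6]
width: 0.0496
finger_force: 20.0
t 31.125 tcp [571.3   8.2 317.6] close ang -10.72 tilt [-4.e-04 -2.e-04 -1.e+00] w 0.04964929781453691 F [-0.2 -0.3 -0.6] 19.969155192375183
front edge x [15.  26.1] 165.24003525877546
hole y -13.4 14.4
limb in tool [  2.2  -0.3 229.7]
```

View pics/w9.png

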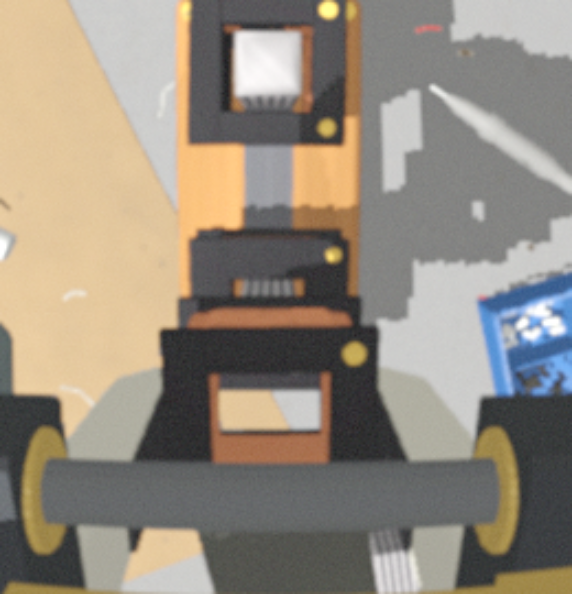

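The small coil (crop 270,400) is held level over the limb stack. The measured error is about 1 mm each way, so I correct it and lower the coil.

```bash
python3 -m crank '[[-0.6,1.2,-10,0,0,0,42],[0,0,-12,0,0,0,42],[0,0,-10,0,0,0,42],[0,0,-12,0,0,0,42],[0,0,-12,0,0,0,42],[0,0,-8,0,0,0,42],[0,0,-3,0,0,0,42],[0,0,-1.5,0,0,0,42],[0,0,0,0,0,0,42],[0,0,0,0,0,0,42]]'
python3 - <<'E'
from h import *
pose()
E
```

```text
time_s: 32.42
ee_pos: [0.5709, 0.0102, 0.2496]
eef_rot: [0.0, 0.77, 0.638, 0.0]
wrist_force: [-0.3, -0.9, -0.6]
width: 0.05
finger_force: 20.0
t 32.425 tcp [570.9  10.2 249.6] close ang -10.68 tilt [ 7.e-04 -1.e-04 -1.e+00] w 0.0499978939694899 F [-0.3 -0.9 -0.6] 19.969250857830048
```

```bash
python3 -m crank '[[0,0,-1,0,0,0,42],[0,0,0,0,0,0,42],[0,0,0,0,0,0,55],[0,0,0,0,0,0,70],[0,0,0,0,0,0,70],[0,0,25,0,0,0,70],[0,0,40,0,0,0,70],[0,0,25,0,0,0,70],[0,0,0,0,0,0,60],[0,0,0,0,0,0,60]]'
python3 - <<'E'
from h import *
pose()
im,d,W=wcloud();Z=W[...,2]; near=np.hypot(W[...,0]-.5716,W[...,1]-.0103)<.055
rect(W[near&(Z>.0865)&(Z<.095)],"limb");rect(W[near&(Z>.078)&(Z<.0865)],"upper");rect(W[near&(Z>.045)&(Z<.055)],"new")
E
python3 -m crank '[[3,-10,0,0,0,1,50],[6,-35,0,0,0,2,50],[7.5,-42,0,0,0,2.5,50],[8,-42,0,0,0,2.5,50],[8,-36,0,0,0,2,50],[4,-18,0,0,0,0.7,50],[1,-4,0,0,0,0,50],[0,0,0,0,0,0,50],[0,0,0,0,0,0,50]]'
python3 - <<'E'
from h import *
pose()
im,d,W=wcloud();Z=W[...,2]
m=(abs(W[...,0]-.608)<.025)&(abs(W[...,1]+.177)<.07)&(Z>.025)&(Z<.031)
rect(W[m],"yoke")
E
```

```text
time_s: 33.67
ee_pos: [0.5704, 0.0103, 0.337]
eef_rot: [-0.001, 0.77, 0.638, -0.001]
wrist_force: [-0.5, 0.2, -0.6]
width: 0.0603
finger_force: 0.0
t 33.675 tcp [570.4  10.3 337. ] close ang -10.68 tilt [-1.8e-03  3.0e-04 -1.0e+00] w 0.06027638432898868 F [-0.5  0.2 -0.6] 0.0
limb 436 c [570.7  18.9] size [21.8 36.2] ang 5.4 z [86.7 87.8 88.9]
upper 2999 c [571.9  11.6] size [49.7 50.5] ang 79.6 z [82.4 83.9 85.4]
new 849 c [571.6  10.5] size [59.3 59.9] ang 79.4 z [48.8 50.3 53.6]
time_s: 34.85
ee_pos: [0.6082, -0.1754, 0.3383]
eef_rot: [-0.0, 0.707, 0.708, 0.0]
wrist_force: [0.3, -0.0, -0.2]
width: 0.0502
finger_force: 0.0
t 34.85 tcp [ 608.2 -175.4  338.3] close ang 0.09 tilt [-2.e-04  4.e-04 -1.e+00] w 0.050232150704195705 F [ 0.3 -0.  -0.2] 0.0
yoke 2542 c [ 609.6 -176.4] size [112.2  21.5] ang 89.6 z [26.8 27.9 29.1]
```

```bash
python3 -m crank '[[1.4,-1,-40,0,0,-0.4,45],[0,0,-50,0,0,0,45],[0,0,-40,0,0,0,45],[0,0,-10.5,0,0,0,45],[0,0,0,0,0,0,30],[0,0,0,0,0,0,15],[0,0,0,0,0,0,15],[0,0,0,0,0,0,15],[0,0,0,0,0,0,15],[0,0,8,0,0,0,15],[0,0,30,0,0,0,15],[0,0,45,0,0,0,15],[0,0,32,0,0,0,15],[0,0,5,0,0,0,15]]' 35
python3 -m crank '[[-1,12,0,0,0,0,15],[-4,30,0,0,0,-2,15],[-5,40,0,0,0,-2,15],[-5,40,0,0,0,-2,15],[-5,40,0,0,0,-2,15],[-5,38,0,0,0,-2,15],[-3.5,20,0,0,0,-0.4,15],[-1,10,0,0,0,0,15],[0,0,0,0,0,0,15],[0,0,0,0,0,0,15]]'
python3 - <<'E'
from h import *
pose()
im,d,W=wcloud();s,R,p=wpose();save("w10.png",im)
L=(W-p)@R*1000
m=(abs(L[...,2]-170)<5)&(abs(L[...,1])<16)&(L[...,0]>-5)&(L[...,0]<75)
q=L[m];print(m.sum(),"x max",np.percentile(q[:,0],99.5).round(1),"z",np.median(q[:,2]))
for a,b in((20,30),(30,40),(40,50)):
    r=q[(q[:,0]>a)&(q[:,0]<b)];print("y",np.percentile(r[:,1],[1,99]).round(1))
Z=W[...,2];rect(W[(np.hypot(W[...,0]-.5883,W[...,1]-.098)<.02)&(Z>.086)&(Z<.095)],"limb2")
E
```

```text
time_s: 36.65
ee_pos: [0.6104, -0.178, 0.3209]
eef_rot: [0.003, 0.709, 0.705, 0.001]
wrist_force: [-1.0, -0.2, -3.1]
width: 0.0215
finger_force: 35.0
time_s: 37.9
ee_pos: [0.5803, 0.0516, 0.3173]
eef_rot: [-0.0, 0.771, 0.637, -0.0]
wrist_force: [0.2, 0.1, -1.8]
width: 0.0214
finger_force: 35.0
t 37.9 tcp [580.3  51.6 317.3] close ang -10.81 tilt [-7.e-04 -3.e-04 -1.e+00] w 0.021428780380209733 F [ 0.2  0.1 -1.8] 34.99820530414581
5311 x max 57.7 z 171.9224456101564
y [-10.3  11.6]
y [-10.1  11.4]
y [-10.   11.3]
limb2 20 c [590.  107.5] size [ 1.4 17.6] ang 79.0 z [86.  86.3 87.1]
```

View pics/w10.png

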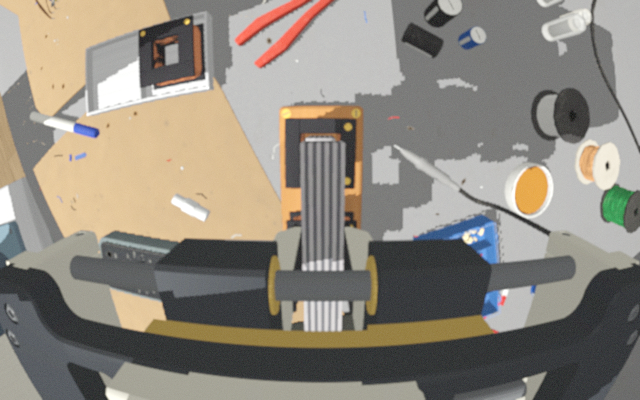

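The view shows the yoke held in line over both limbs (320,220). The failed coil lies in its tray half at (170,50). I make a small correction and lower it.

```bash
python3 -m crank '[[-1.3,1,-10,0,0,0,15],[0,0,-12,0,0,0,15],[0,0,-8,0,0,0,15],[0,0,-4,0,0,0,15],[0,0,-1,0,0,0,15],[0,0,0,0,0,0,15],[0,0,0,0,0,0,15]]'
python3 - <<'E'
from h import *
pose()
E
```

```text
time_s: 38.83
ee_pos: [0.5791, 0.0532, 0.2831]
eef_rot: [0.0, 0.77, 0.638, 0.0]
wrist_force: [0.6, 0.3, -2.8]
width: 0.0215
finger_force: 35.0
t 38.825 tcp [579.1  53.2 283.1] close ang -10.78 tilt [ 8.e-04 -1.e-04 -1.e+00] w 0.021511993729199774 F [ 0.6  0.3 -2.8] 34.99831438064575
```

```bash
python3 -m crank '[[0,0,-1,0,0,0,15],[0,0,-1,0,0,0,15],[0,0,0,0,0,0,15]]'
python3 - <<'E'
from h import *
pose()
E
python3 -m crank '[[0,0,0,0,0,0,28],[0,0,0,0,0,0,45],[0,0,0,0,0,0,50],[0,0,0,0,0,0,50],[0,0,25,0,0,0,50],[0,0,40,0,0,0,50],[0,0,30,0,0,0,50],[0,0,0,0,0,0,50],[0,0,0,0,0,0,50]]'
python3 - <<'E'
from h import *
pose()
im,d,W=wcloud();save("w11.png",im);Z=W[...,2]; near=np.hypot(W[...,0]-.58,W[...,1]-.054)<.1
rect(W[near&(Z>.1)&(Z<.125)],"yoke")
im,d,W=cloud("scene");save("s2.png",cv2.resize(im[150:310,180:400],None,fx=3.4,fy=3.4))
im,d,W=cloud("top");Z=W[...,2]
rect(W[(np.hypot(W[...,0]-.463,W[...,1]-.218)<.046)&(Z>.025)&(Z<.045)],"failed")
E
```

```text
time_s: 39.2
ee_pos: [0.579, 0.0533, 0.2817]
eef_rot: [0.0, 0.77, 0.638, 0.0]
wrist_force: [-2.0, -0.6, 5.6]
width: 0.0215
finger_force: 35.0
t 39.2 tcp [579.   53.3 281.7] close ang -10.77 tilt [ 9.e-04 -1.e-04 -1.e+00] w 0.02152399902330318 F [-2.  -0.6  5.6] 35.00119149684906
time_s: 40.33
ee_pos: [0.5786, 0.0533, 0.3747]
eef_rot: [-0.001, 0.77, 0.638, -0.001]
wrist_force: [0.4, 0.2, -1.0]
width: 0.0498
finger_force: 0.0
t 40.325 tcp [578.6  53.3 374.7] close ang -10.78 tilt [-1.5e-03  1.0e-04 -1.0e+00] w 0.04982548532251029 F [ 0.4  0.2 -1. ] 0.0
yoke 3516 c [580.1  54.4] size [112.6  22.6] ang 79.6 z [108.9 110.  111.1]
failed 19 c [485.3 193.3] size [13.4  7.8] ang 88.7 z [31.8 36.1 37.1]
```

View pics/s2.png

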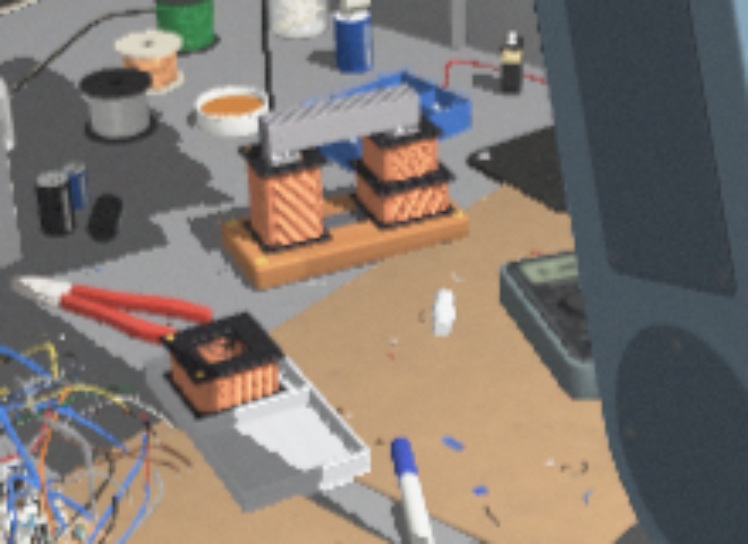

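View pics/w11.png

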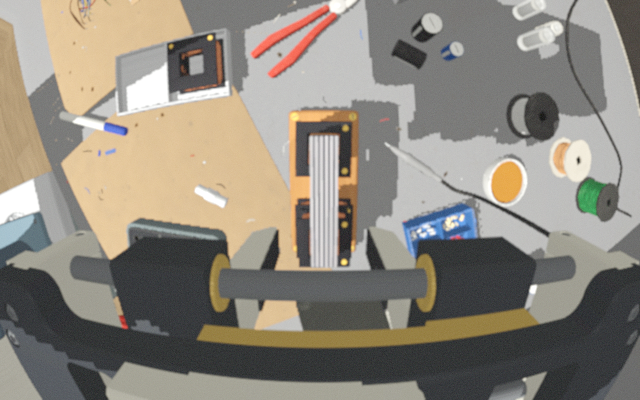

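The scene view shows the yoke flat across both limbs, the small coil on the new one, and the failed coil flat in its tray half. The wrist view agrees: the yoke is at (325,200), measured 0.3 mm from the limbs' middle and square to within 0.5°. I hand in.

```bash
python3 -c "
from cell import robot
print(robot.sign_off())"
```

```text
the job is handed in; nothing more can be done
None
```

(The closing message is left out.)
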